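# Close the loaded forming press, free its lever and hold it down

### The arm

A 6-joint arm with a two-finger parallel gripper is mounted at the origin on the work surface. World frame = base frame: x ahead of the robot, y to its left, z up, the work surface at z = 0. Lengths are in m, angles in degrees, forces in N, time in s.
With the tool pointing down it reaches from about 0.275 to 0.775 m from the base axis. Payload 14.6 kg.
Tool frame: the origin (TCP) lies on the centre line of the jaws, within the pads' length; the fingertips stand 19 mm ahead of it and the grasp point (between the pads) is the TCP; z points along the fingers, y is the line along which they close (so a half turn about z gives the same grasp; the last joint's range is limited). The gripper opens to 85 mm and grips with 20 to 120 N. Pads are 22 mm wide; open, the fingers measure 114 mm over their backs; the gripper's body (76 mm by 85 mm) begins 54 mm behind the grasp point. The pads swing forward as they close: fully open they stand 13 mm farther back than shut.
Start: joints at [54.586, 15.075, -2.767, 72.158, 0, 81.102], TCP at [0.234, 0.47, 0.25] pointing down, gripper open.
Joint ranges: [-151.79, 151.79], [-50.71, 97.33], [-67.44, 78.34], [-121.81, 120.89], [-77.56, 73.72], [-180, 180]. Speed limits (degrees/s): [108.29, 108.29, 147.25, 159.86, 180, 180].

### API

Orientations are given as [roll, pitch, yaw] about the fixed x, y, z axes, in that order (R = Rz(yaw) Ry(pitch) Rx(roll)).
In Python, from station import arm gives the robot as it stands. The module is installed in compiled form; this text tells all that it offers. Calls block until the motion is done:
- arm.reach(position, orientation): joint-space move of the TCP to a pose.
- arm.line_to(position, attitude=None, v=0.15): straight line of the TCP; attitude=None keeps the orientation; v is the mean speed in m/s.
- arm.move_joints(angles): joint-space move.
- arm.command_gripper(opening): finger opening in m; the grip force is fixed at half the most; returns when the fingers have stopped.
- arm.hold(seconds).
- arm.solve_ik(position, orientation): joint angles nearest the present ones, or None.
- arm.capture(name): name is "side" or "top"; returns a dict with "image" (384x512x3 uint8, red, green, blue), "depth" (384x512 float32, m along the optical axis (not along the pixel's ray), 0 where there is no reading), "K" (3x3 intrinsics, pixels), "extrinsics" (4x4, takes a point from camera to world coordinates). Camera axes: x right, y down, z forward; pixel columns grow to the right and rows downward; lengths in m; the calibration is good to about 2 mm. A picture is of the moment at which its call begins.
A pose or a line that the arm cannot do raises arm.Unreachable and nothing moves.
- arm.finish_job(): hands the job in; it is judged then, once.
Readings, each from a call of its own:
- arm.current_time_s(): time.
- arm.current_qpos(): joint angles.
- arm.current_qvel(): joint speeds.
- arm.current_joint_torque(): joint torques, N m.
- arm.current_eef_pos(): TCP position.
- arm.current_tcp_rot(): TCP orientation.
- arm.current_wrist_force(): force on the tool from outside, world axes, zero at the start.
- arm.current_moment(): the same for the moment, N m.
- arm.current_gripper_width(): finger opening in m.
- arm.current_grip_force(): force on a finger pad.
Only numpy, scipy, OpenCV 4.12 (cv2) and the standard library are available. Lean on these libraries where they do the work, as an engineer would, in place of code of your own. Each camera call takes 0.05 s, during which the arm holds its last target. There are 200 camera calls.

### The job

The blank is already lying in the tray of the bench press. Push the tray fully home, then flip the safety catch outward until it lies over on its side, clear of the lever, and then pull the lever forward, towards the open side of the press where the tray comes out, all the way to its stop. Finish while still holding the lever there against its return spring, and leave the other things on the bench where they are.

Things in the scene. Friction and masses are not known exactly. Their poses are not given: they have to be found in the camera images.
- press: Grey steel bench press, bolted down, 230 x 160 mm, 150 mm high to the flat top of its head. Origin on the bench under the lever's pivot. x axis from its front (tray side) to its back, y to the left seen from the front, z up; at yaw 0 the front faces the robot. Base plate 20 mm thick, x -120 to +110 mm; head x -70 to +70, y -60 to +60, z 100 to 150 mm.
- tray_front (a point): Centre of the flat outer face of the tray's dark front plate (moves with the tray), 50 mm up. The plate is 100 mm wide, 15 mm thick, from 21 to 77 mm above the bench. Tray fully home: this point is at press x = -125 mm, y = 0, and the plate's inner face is 40 mm ahead of the head.
- tray (a joint): How far the tray stands out of the press, m: 0 = fully home (hard stop), grows as it comes out towards the front (press -x), at most 0.06. Slides with about 2.5 N of friction and stays where left.
- catch_top (a point): On the catch's upper edge (moves with it), press x = -75 mm. The safety catch is an L-shaped steel flap. Shut, its plate stands upright before the lever's left arm and blocks it: 8 mm thick, press y = 71 to 79 mm, x = -100 to -12, from 135 to 195 mm up; its last 18 mm by the arm is a block, y = 61 to 89. The space inside it, over the head, is open: push it outward from there.
- catch_hinge (a point): On the axis of the catch's hinge pin, at press x = -56, y = 96 mm, 125 mm up, beside the head on its left (+y). The pin (10 mm thick) runs along press x.
- catch (a joint): Angle of the catch, rad: 0 = upright, shut; grows as it tips outward to press +y (left); 1.6 = lying fully over (stop). Past about 1.1 it falls the rest of the way by itself; before that it stays or drops back. Light: about 1 N at its edge.
- lever_grip (a point): Middle of the lever's round grip bar (moves with it). The lever is a steel bail: two flat arms (12 x 10 mm) at press y = -75 and +75 mm, joined at the top by a bar 17 mm thick along press y, 140 mm free between the arms. Bar axis 170 mm from the pivot axis; upright it is 260 mm above the bench.
- lever_pivot (a point): On the lever's pivot axis, which runs along press y, 90 mm up straight over the press origin.
- lever (a joint): Angle of the lever, rad: 0 = upright (rest), grows as the bar is pulled to the front (press -x) and down; 0.95 = stop. With the catch shut it jams before about 0.1. A spring drives it back to 0 when let go: about 4 N at the bar at the start, about 11 N at the stop.
- hammer: Hand hammer lying on the bench, a bystander. Origin at its underside, x along the handle.
- brush: Hand brush lying on the bench, a bystander. Origin at its underside, x along the handle.
- tin: Bare metal tin standing on the bench, 70 mm across, 75 mm high, a bystander. Origin at the centre of its underside.
- bar: Flat dark steel bar lying on the bench, 160 x 25 x 12 mm, long side along its x, a bystander. Origin at the centre of its underside.

How it is judged (in metres and radians):
On the way, in this order (a step that is already met when the one before it is completed fails the run):
1. the tray is pushed fully home, the catch still shut (value of joint tray below 0.004 m and value of joint catch below 0.6 rad), for 0.2 s.
2. the safety catch lies over on its side, the lever still up (value of joint catch above 1.3 rad and value of joint lever below 0.3 rad), for 0.2 s.
3. the lever is pulled to its stop (value of joint lever above 0.85 rad), for 0.2 s.
At the end, for the whole second after the job is handed in: The robot is holding the lever at its stop (over 0.85 of 0.95 rad, still, with more than 2 N of contact), the tray is home within 5 mm, the catch lies open (over 1.2 rad) (value of joint tray below 0.005 m and value of joint catch above 1.2 rad and value of joint lever above 0.85 rad and velocity of joint lever below 0.1 rad/s and contact force between any of the fingers, the arm and lever above 2 N); the arm keeps its last pose, push and grip.
It fails at once if a bystander (hammer, brush, tin, bar) is moved by more than 40 mm (distance of any of hammer, brush, tin, bar from where it was at the start of the episode above 0.04 m).
It also fails if it takes over 58 s, if anything falls off the work surface, if the arm or the gripper's body presses on something with over 40 N, if the wrist force passes 120 N, or if a joint passes its speed limit or range.

## Working session

There is one attempt and no reset: what is moved stays moved. The work goes in short steps, each a Python script; the robot and the scene stay as the last script left them, time stands still between calls to the robot, and variables do not carry over. Pictures are saved under pics/ and viewed, at most 10 in all, crops included, and the job is handed in when it is done.

```bash
mkdir -p pics; python3 - <<'E'
from station import arm
import cv2,numpy as np
for n in("top","side"):
    c=arm.capture(n); np.savez(n+".npz",**c)
    cv2.imwrite(f"pics/{n}0.png",c["image"][:,:,::-1]); print(n,c["extrinsics"].round(3).tolist(),c["K"].round(1).tolist(),(c["depth"]>0).mean())
print(arm.current_time_s())
E
```

```text
top [[0.005, -0.991, 0.137, 0.393], [-1.0, -0.001, 0.027, -0.011], [-0.027, -0.137, -0.99, 1.188], [0.0, 0.0, 0.0, 1.0]] [[352.6, 0.0, 254.2], [0.0, 352.6, 194.1], [0.0, 0.0, 1.0]] 0.9960123697916666
side [[0.792, -0.42, 0.443, 0.049], [-0.61, -0.524, 0.594, -0.635], [-0.017, -0.741, -0.671, 0.886], [0.0, 0.0, 0.0, 1.0]] [[357.2, 0.0, 260.1], [0.0, 357.2, 195.4], [0.0, 0.0, 1.0]] 0.996307373046875
0.1
```

View pics/top0.png

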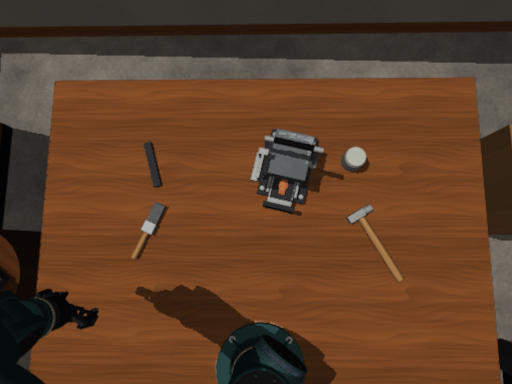

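View pics/side0.png

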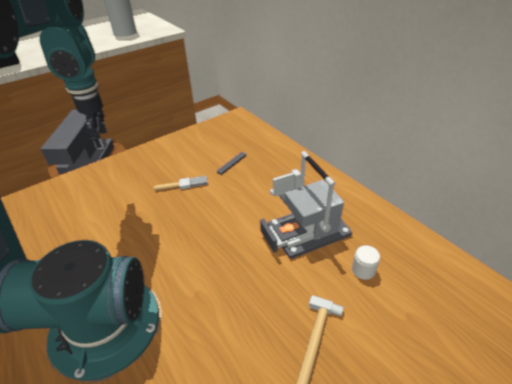

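The top view shows the press at about (287,170), its front plate at (280,207), the catch at (259,165), the lever bar at (296,135) and the tin at (355,158). The side view shows the lever upright and the catch shut. Next I'll fit the press pose from the depth points on the head top.

```bash
cat >v.py <<'E'
import numpy as np,cv2
def cloud(c):
    d=c["depth"]; v,u=np.indices(d.shape); K=c["K"]
    p=np.stack([(u-K[0,2])/K[0,0]*d,(v-K[1,2])/K[1,1]*d,d],-1)
    P=p@c["extrinsics"][:3,:3].T+c["extrinsics"][:3,3]; P[d==0]=np.nan
    return P
E
python3 - <<'E'
from v import *
P=cloud(np.load("top.npz")); S=cloud(np.load("side.npz"))
Q=P[100:225,235:340].reshape(-1,3)
print(np.histogram(Q[:,2],bins=np.arange(0,.3,.01)))
for n,C in(("top",Q),("side",S[140:260,250:360].reshape(-1,3))):
  for lo,hi in((.143,.157),(.16,.192),(.192,.2),(.25,.275),(.07,.082)):
    m=(C[:,2]>lo)&(C[:,2]<hi); q=C[m][:,:2]
    if len(q)>3:
        print(n,lo,len(q),q.mean(0).round(4),[np.round(x,3) for x in cv2.minAreaRect(q.astype(np.float32)*1000)])
E
```

```text
(array([5034,  225,  345,  160,  383,  185,   15,  142,   12,   24,   43,
         53,   28,  157,  745,  876,   22,   25,   27,  139,    9,    7,
         10,    7,    7,   10,  346,   19,    0]), array([0.  , 0.01, 0.02, 0.03, 0.04, 0.05, 0.06, 0.07, 0.08, 0.09, 0.1 ,
       0.11, 0.12, 0.13, 0.14, 0.15, 0.16, 0.17, 0.18, 0.19, 0.2 , 0.21,
       0.22, 0.23, 0.24, 0.25, 0.26, 0.27, 0.28, 0.29]))
top 0.143 1587 [ 0.6517 -0.09  ] [array([654.236, -84.954]), array([168.684, 163.583]), np.float64(85.368)]
top 0.16 80 [ 0.6313 -0.0345] [array([645.078, -67.497]), array([ 82.453, 185.575]), np.float64(18.59)]
top 0.192 133 [ 0.6341 -0.0096] [array([645.32 , -65.952]), array([ 80.059, 186.082]), np.float64(17.995)]
top 0.25 375 [ 0.6571 -0.0922] [array([658.146, -92.128]), array([159.329,  17.248]), np.float64(76.497)]
top 0.07 151 [ 0.5091 -0.0576] [array([509.61 , -57.654]), array([99.012, 15.011]), np.float64(76.92)]
side 0.143 1323 [ 0.6491 -0.0882] [array([644.069, -88.851]), array([159.265, 172.965]), np.float64(75.911)]
side 0.16 304 [ 0.627 -0.03 ] [array([648.336, -68.048]), array([ 89.029, 192.265]), np.float64(18.518)]
side 0.192 120 [ 0.6347 -0.022 ] [array([648.258, -68.878]), array([ 85.612, 191.567]), np.float64(18.162)]
side 0.25 280 [ 0.6531 -0.1   ] [array([657.585, -91.241]), array([162.855,  16.626]), np.float64(77.126)]
side 0.07 222 [ 0.5629 -0.111 ] [array([ 602.704, -135.464]), array([138.462, 309.791]), np.float64(37.115)]
```

```bash
python3 - <<'E'
import cv2,numpy as np
a=cv2.imread("pics/top0.png")[115:225,235:345]; b=cv2.imread("pics/side0.png")[145:265,250:360]
cv2.imwrite("pics/crop.png",np.hstack([cv2.resize(a,(400,400),interpolation=2),cv2.resize(b,(400,400),interpolation=2)]))
E
```

```text
(no output)
```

View pics/crop.png

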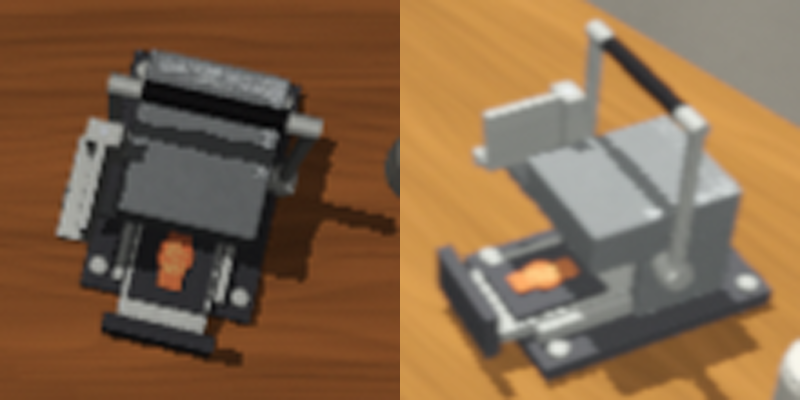

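The press is at about (0.658, -0.092) with yaw -13.2°, and the tray is about 35 mm out. I'll check IK over the whole plan and then push the tray.

```bash
cat >h.py <<'E'
import numpy as np
from scipy.spatial.transform import Rotation as R
PSI=-13.2; O=np.array([.658,-.092,0]); RP=R.from_euler('z',PSI,degrees=True)
def W(x,y,z): return list(O+RP.apply([x,y,z]))       # press -> world
def att(tilt=0,sg=1): # tool y along press x, top of the tool leaning to the front by tilt (deg)
    return list((RP*R.from_euler('y',-tilt,degrees=True)*R.from_euler('z',sg*90,degrees=True)*R.from_euler('x',180,degrees=True)).as_euler('xyz',degrees=True))
def L(w): return RP.inv().apply(np.array(w)-O)
def F(arm): return RP.inv().apply(arm.current_wrist_force())
def bar(th,dr=0): return W(-(.17+dr)*np.sin(th),0,.09+(.17+dr)*np.cos(th))
E
python3 - <<'E'
from h import *
from station import arm
print(arm.current_tcp_rot())
f=lambda q:None if q is None else np.round(q)
for sg in(1,-1):
    for p,t in((W(-.19,0,.25),0),(W(-.19,0,.055),0),(W(-.13,0,.055),0),(W(-.08,.03,.19),0),(W(-.08,.17,.19),0),(W(0,0,.33),0),(bar(0),0),(bar(.5),15),(bar(.97),0),(bar(.97),30),(bar(.97),50)):
        print(sg,t,f(arm.solve_ik(p,att(t,sg))))
E
```

```text
[-1.79948051e+02 -9.70521442e-03  1.53485633e+02]
1 0 [-16.  10.  -9.  70.   0.  87.]
1 0 [-16.  19. -30.  40.   0.  87.]
1 0 [-15.  24. -22.  44.   0.  88.]
1 0 [-12.  23.  -1.  67.   0.  91.]
1 0 [  1.  26.   5.  69.   0. 104.]
1 0 [-15.  30.  34.  94.   0.  88.]
1 0 [-15.  29.  22.  82.   0.  88.]
1 15 [-16.  11. -12.  52.   1.  88.]
1 0 [-15.  17. -11.  63.   0.  88.]
1 30 [-16.   0. -41.  19.   2.  87.]
1 50 [-17.  -2. -62. -20.   3.  88.]
-1 0 [-16.  10.  -9.  70.   0. -93.]
-1 0 [-16.  19. -30.  40.   0. -93.]
-1 0 [-15.  24. -22.  44.   0. -92.]
-1 0 [-12.  23.  -1.  67.   0. -89.]
-1 0 [  1.  26.   5.  69.   0. -76.]
-1 0 [-15.  30.  34.  94.   0. -92.]
-1 0 [-15.  29.  22.  82.   0. -92.]
-1 15 [-16.  11. -12.  52.   1. -92.]
-1 0 [-15.  17. -11.  63.   0. -92.]
-1 30 [-16.   0. -41.  19.   2. -93.]
-1 50 [-17.  -2. -62. -20.   3. -92.]
```

```bash
python3 - <<'E'
from h import *
from station import arm
arm.reach(W(-.21,0,.25),att()); arm.command_gripper(0)
arm.line_to(W(-.21,0,.055),v=.2)
x=-.175; arm.line_to(W(x,0,.055))
f0=F(arm)
while x>-1 and x<-.125:
    x+=.003; arm.line_to(W(x,0,.055),v=.05); f=F(arm)-f0
    print(round(x,3),L(arm.current_eef_pos()).round(4)[0],f.round(1))
    if abs(f[0])>12: break
arm.hold(.3); print(F(arm)-f0,arm.current_time_s(),arm.current_gripper_width())
E
```

```text
-0.172 -0.1726 [-1.4  0.2  2.5]
-0.169 -0.169 [-1.7  0.8  1.8]
-0.166 -0.1656 [-0.5  0.7  2.2]
-0.163 -0.1626 [-0.1  0.6  2.9]
-0.16 -0.1597 [0.2 2.  2.9]
-0.157 -0.1567 [0.8 1.7 2.6]
-0.154 -0.1537 [0.7 1.5 2.5]
-0.151 -0.1507 [0.7 1.7 2.5]
-0.148 -0.1477 [0.1 2.  3. ]
-0.145 -0.1447 [0.3 1.4 2.1]
-0.142 -0.1437 [-13.    0.8  11.1]
[-12.24586972   0.96841822  10.9653334 ] 7.4333 0.0002520177491037414
```

```bash
python3 - <<'E'
from h import *; from v import *
from station import arm
arm.line_to(W(-.2,0,.055),v=.2); arm.line_to(W(-.2,0,.24),v=.25)
c=arm.capture("side"); P=RP.inv().apply(cloud(c).reshape(-1,3)-O)
m=(P[:,2]>.06)&(P[:,2]<.082)&(P[:,0]<-.09)&(P[:,0]>-.19)&(abs(P[:,1])<.045)
print(m.sum(),np.percentile(P[m][:,0],[2,25,50,75,98]).round(4))
cv2.imwrite("pics/s1.png",cv2.resize(c["image"][130:280,220:400,::-1],None,fx=3,fy=3)); print(arm.current_time_s())
E
```

```text
150 [-0.1252 -0.1239 -0.1211 -0.1156 -0.1104]
8.8167
```

View pics/s1.png

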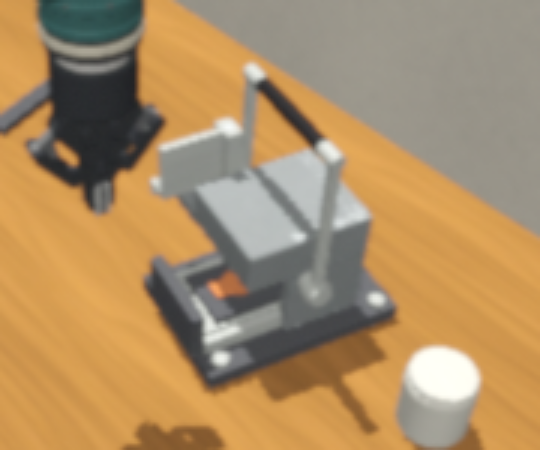

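The picture shows the tray plate flush against the press, and its face measures about -0.125 in press x, so the tray is home. The catch is still upright. Flipping the catch next.

```bash
python3 - <<'E'
from h import *; from v import *
from station import arm
arm.line_to(W(-.15,.02,.26),v=.2); arm.line_to(W(-.086,.025,.26),v=.2); arm.line_to(W(-.086,.025,.189),v=.15)
f0=F(arm)
for y in np.arange(.04,.186,.012):
    arm.line_to(W(-.086,y,.189),v=.08); f=F(arm)-f0
    print(round(y,3),f.round(1))
    if np.linalg.norm(f)>25: print("stop");break
arm.hold(.4)
c=arm.capture("side"); P=RP.inv().apply(cloud(c).reshape(-1,3)-O)
cv2.imwrite("pics/s2.png",cv2.resize(c["image"][100:280,180:400,::-1],None,fx=3,fy=3)); print(arm.current_time_s())
E
```

```text
0.04 [0.3 0.7 0.7]
0.052 [-0.6 -0.7 -0.1]
0.064 [-0.1 -0.5  0.4]
0.076 [-0.5  0.5 -0.3]
0.088 [-0.7  0.7  0.8]
0.1 [ 0.3  0.2 -0.5]
0.112 [ 0.1  0.3 -0.6]
0.124 [-0.9  0.9 -0.5]
0.136 [ 0.3 -0.2  0.9]
0.148 [ 0.2  0.4 -0.3]
0.16 [0.1 0.2 0.1]
0.172 [-0.3 -0.7  0.6]
0.184 [-0.4  0.8 -0.5]
14.7417
```

View pics/s2.png

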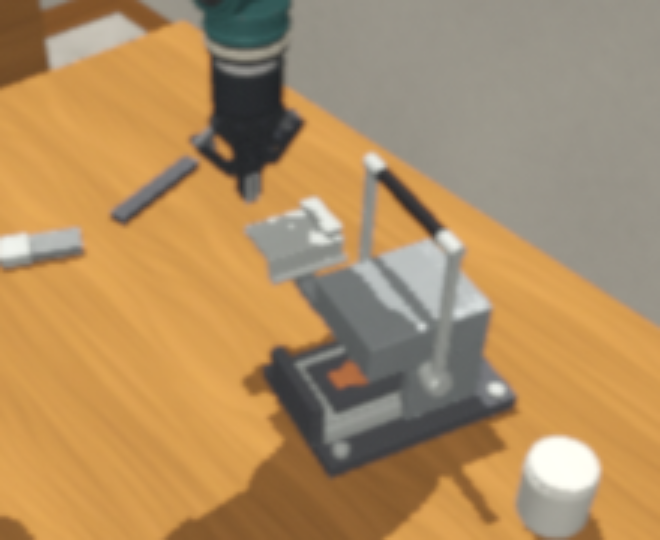

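The catch now lies over flat, the lever is upright, and the tin and bar look undisturbed. Pulling the lever next.

```bash
python3 - <<'E'
from h import *; from v import *
from station import arm
arm.line_to(W(-.086,.184,.34),v=.25); arm.command_gripper(.07)
arm.line_to(W(0,0,.34),v=.25); arm.line_to(bar(0),v=.12)
arm.command_gripper(.03); f0=F(arm); print(arm.current_gripper_width(),f0.round(1))
for th in np.arange(.08,1.1,.04):
    arm.line_to(bar(th),att(np.degrees(th)*.6),v=.07); f=F(arm)-f0
    print(round(th,2),f.round(1))
    if np.linalg.norm(f)>28 and th>.8: break
    if np.linalg.norm(f)>50: break
arm.hold(.4); print((F(arm)-f0).round(1),L(arm.current_eef_pos()).round(4))
c=arm.capture("side")
cv2.imwrite("pics/s3.png",cv2.resize(c["image"][100:280,180:400,::-1],None,fx=3,fy=3)); print(arm.current_time_s())
E
```

```text
0.029929478966008914 [-0.1 -0.1  0.7]
0.08 [3.4 1.9 1.7]
0.12 [ 3.5 -0.8  0.8]
0.16 [ 4.9  0.7 -1.1]
0.2 [ 5.4 -0.4 -1.4]
0.24 [ 6.3 -0.8 -1.5]
0.28 [ 5.7 -0.2 -0.8]
0.32 [ 5.2 -0.5 -0.6]
0.36 [ 5.9 -0.4 -1.5]
0.4 [ 5.9 -1.5  0.2]
0.44 [ 6.6 -1.6  0.7]
0.48 [ 6.3 -0.1  1.8]
0.52 [ 6.8 -0.1  2. ]
0.56 [ 7.  -0.8  2.7]
0.6 [6.8 0.3 2.2]
0.64 [7.7 1.2 2.4]
0.68 [ 6.6 -0.3  3.3]
0.72 [ 7.7 -0.4  3.5]
0.76 [7.6 0.1 3.6]
0.8 [ 7.8 -0.3  4.5]
0.84 [ 7.5 -1.1  3.3]
0.88 [ 8.  -0.5  5.9]
0.92 [ 9.6 -1.7  3.3]
0.96 [10.9 -1.9  2.8]
1.0 [12.6 -1.5  4. ]
1.04 [13.  -0.1 17.9]
1.08 [21.8 -0.5 31.1]
[21.7 -0.5 32.4] [-0.141  -0.0004  0.1787]
25.4417
```

View pics/s3.png

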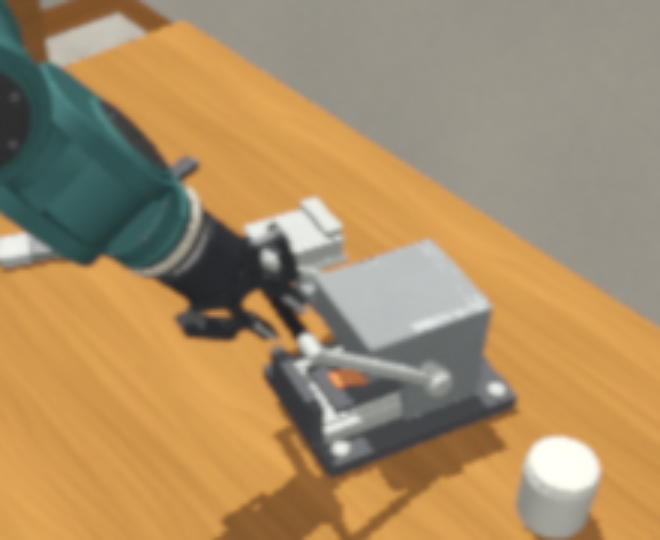

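The lever is down at its stop: the reaction has risen to 39 N along the lever's tangent. The catch is over, the tray is home and the tin and bar are in place. I'll ease off slightly, check the lever angle from the white end of the bar, and hand in.

```bash
python3 - <<'E'
from h import *; from v import *
from station import arm
th=1.06; arm.line_to(bar(th),att(np.degrees(1.08)*.6),v=.03); arm.hold(.4)
c=arm.capture("side"); P=RP.inv().apply(cloud(c).reshape(-1,3)-O)
m=(abs(P[:,1]+.075)<.012)&(P[:,2]>.1)&(P[:,0]<-.08)&(P[:,0]>-.2)   # right arm, upper surface
q=P[m]; d=np.polyfit(q[:,0],q[:,2],1); print(m.sum(),q[:,[0,2]].min(0),q[:,[0,2]].max(0),"angle",np.degrees(np.arctan(d[0])),np.pi/2+np.arctan(d[0]))
r=np.arctan2(-q[:,0],q[:,2]-.09); k=np.hypot(q[:,0],q[:,2]-.09)>.15; print("th",np.median(r[k]),r[k].max())
print(F(arm).round(1),arm.current_time_s(),np.abs(arm.current_qvel()).max())
E
```

```text
120 [-0.14668622  0.14309862] [-0.08135234  0.1991775 ] angle -34.8714313062551 0.962175035617718
th 0.9299132242940322 0.9972045746478824
[26.3 -0.3 16.9] 26.1583 0.1139003411284817
```

The measured lever angle is about 0.95 rad with a firm hold, so I'm handing in.

```bash
python3 -c "
from station import arm
arm.hold(.3); print(arm.finish_job())"
```

```text
the job is handed in; nothing more can be done
None
```

The job is handed in: the tray is home, the catch lies over, and the arm is holding the lever at its stop (about 0.95 rad measured, roughly 30 N at the wrist); the hand-in returned no verdict.

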